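# Find the heavy side of a sharpening wheel on its balancing stand and hold it down

## Robot

A 6-joint arm with a two-finger parallel gripper is mounted at the origin on the work surface; the furniture and walls round the work are solid. World frame = base frame: x ahead of the robot, y to its left, z up, the work surface at z = 0. Lengths are in mm, angles in rad, forces in N, time in s.
With the tool pointing down it reaches from about 350 to 875 mm from the base axis. Payload 4.2 kg.
Tool frame: the origin (TCP) lies between the finger pads; the fingertips stand 11 mm ahead of it and the grasp point (between the pads) lies 8 mm behind it; z points along the fingers, y is the direction in which the jaws open and shut (so a half turn about z gives the same grasp; the last joint's range is limited). The gripper opens to 85 mm and grips with 20 to 120 N. Pads are 22 mm wide; open, the fingers measure 114 mm over their backs; the gripper's body (76 mm by 85 mm) begins 54 mm behind the grasp point. The pads swing forward as they close: fully open they stand 13 mm farther back than shut.
Start: joints at [1.555, 0.385, 0.008, 0, -1.194, -0.259], TCP at [169.565, 601.537, 242.312] pointing down, gripper open.
Joint ranges: [-3.14, 3.14], [-1.21, 2.06], [-1.07, 1.41], [-3.16, 2.05], [-2.99, -0.16], [-3.1, 3.1]. Speed limits (rad/s): [2.79, 2.79, 3.14, 3.14, 3.14, 3.14].

## Interface

Orientations are given as a unit quaternion [x, y, z, w].
In Python, from bench import * gives the robot as it stands. The module is installed in compiled form; this text tells all that it offers.
- The arm moves only by the tool drive_tool, never from a script. Its argument "increments" is a list of rows, each a list of 3 entries, a list of its own where there are three numbers: the gripper command: -1 is shut, 1 is fully open, values between are in proportion, then the shift along the tool's x, y, z scaled (see below), then the turn about the tool's z scaled (see below). In form: [[hand, [tx, ty, tz], turn], ...]. A call has 1 to 20 rows; each row shifts and turns the commanded pose from where the row before left it, along the tool's axes as they then stand; what a row does not reach is not made up. The controller multiplies each number of a shift by 0.3 m and each number of a turn by 2 rad. A row lasts 1/8 s, in which the tool goes at most 62.5 mm and 10.7 degrees, less where a joint would pass 70% of its speed; a pose out of reach is approached as far as the arm can. A call with a number of a shift or a turn outside -1 to 1 is refused whole. A call with a gripper value outside its range is refused whole. The fingers move at their own pace and stop on an object; the grip force is fixed at half the most. Time passes only in rows, so rows that do not move let the fingers close. It gives the time, the measured TCP pose, the force and the opening at its end, in the units of the state.
- read_state(): the state, without advancing time (a new reading comes with each control period).
- get_image(name): name is "scene" or "side" or "wrist"; returns the picture (384x512x3 uint8, red, green, blue); there is no depth.
- calibration(name): a dict with "fovy" (degrees; the focal length in pixels is half the picture's height over the tangent of half this angle, whatever the lens; pixels are square), "cx", "cy" (the principal point, pixels), "R" (3x3) and "t" (3): a world point X has camera coordinates R X + t. Camera axes: x right, y down, z forward; pixel columns grow to the right and rows downward; lengths in mm; the calibration is good to about 2 mm. A picture is of the moment at which its call begins: read the wrist's pose just before it. calibration takes no time and is no camera call; for the wrist camera it gives the pose at the moment of the call.
- job_done(): hands the job in, once; it reports no verdict.
The state is a dict: "clock": time; "joints": joint angles; "joint_vel": joint speeds; "joint_efforts": joint torques, N m; "position": TCP position; "ee_rot": TCP orientation; "contact_force": force on the tool from outside, world axes, zero at the start; "wrist_torque": the same for the moment, N m; "gripper_width": finger opening in mm.
Only numpy, scipy, OpenCV 4.12 (cv2) and the standard library are available. Lean on these libraries where they do the work, as an engineer would, in place of code of your own. Each camera call takes 0.05 s, during which the arm holds its last target.

## Task

The round sharpening wheel on the balancing stand is heavier on one side, which cannot be seen. Turn the wheel by hand to find by feel which side is heavy, then bring the heavy side straight down under the axle and finish still holding the wheel there, its rim pinched between the fingers, without shifting the other things on the table.

Things in the scene. Friction and masses are not known exactly. Their poses are not given: they have to be found in the camera images.
- stand: Grey steel balancing stand, fixed on the table: base 130 x 130 mm, 16 mm high, two uprights 46 mm either side of the middle along its x axis, 113 mm high, 26 mm wide at the top. Origin: under the middle of the base. The axle lies level along its x axis, 105 mm above the origin, and sticks out 58 mm each way.
- wheel_center (a point): Middle of the grey stone sharpening wheel, on the axle: 140 mm diameter, 26 mm thick, black flange 52 mm across with steel hub, 14 mm proud of each face. Turns endlessly about its own x axis (the axle); its z axis points along the index line. From above, pinch it across its thickness anywhere on the upper rim; move the fingers along the rim's arc to turn it, gripper still pointing down.
- index_end (a point): Outer end, at the rim (70 mm from the middle), of the single dark index line that runs over both faces and the rim of the wheel. It shows how far the wheel has turned, but has nothing to do with the heavy side, which differs from one start to the next. At the start the wheel is at rest with its heavy side somewhere above the axle.
- bearing (a point): Axle bearing, at the wheel's middle. It drags: the wheel stays put with the heavy side within 40 to 56 degrees (the same both ways) of the bottom or the top. Further out it sinks by itself for 1 to 2 s and stops that angle short of the bottom. Having sunk once from each side, its heavy side is straight down half-way between the two resting places. Turning takes up to 4 N at the rim.
- spice_a: Bystander: spice jar with a yellow cap, 44 mm across, 100 mm tall; origin under its foot.
- spice_b: Bystander: spice jar with a black cap, 44 mm across, 106 mm tall; origin under its foot.
- whetstone: Bystander: whetstone on its base, 75 x 215 x 38 mm; origin under its middle.
- steel_cup: Bystander: steel cup, 81 mm across, 99 mm tall; origin under its foot.
- marker_a: Bystander: marker pen, 135 mm long, 17 mm thick, lying on the table; origin under its middle.
- tape_roll: Bystander: roll of tape lying flat, 91 mm across, 25 mm tall; origin under its middle.

How it is judged (in metres and radians):
On the way:
1. the wheel has been turned until its heavy side is below the axle (height (world z) of axle_c1 below 0.1 m), for 0.1 s.
At the end, for the whole second after the job is handed in: The heavy side is straight down under the axle within 15 degrees, the wheel is at rest, and the fingers still hold it, straddling the rim with more than 1.5 N (height (world z) of axle_c1 below 0.105 m and y of axle_c1 in the frame of stand between -0.0116 and 0.0116 m and contact force between the fingers and wheel above 1.5 N and distance between the grasp point and wheel_center below 0.078 m and angular speed of wheel below 0.15 rad/s); the arm keeps its last pose, push and grip.
It fails at once if another thing on the table was shifted by more than 30 mm (distance of any of spice_a, spice_b, whetstone, steel_cup, marker_a, tape_roll from where it was at the start of the episode above 0.03 m).
It also fails if it takes over 58 s, if anything falls off the work surface, if the arm or the gripper's body presses on something with over 40 N, if the wrist force passes 120 N, or if a joint passes its speed limit or range.

## Working session

There is one attempt and no reset: what is moved stays moved. The work goes in short steps, Python scripts to look and compute and a tool call to move; the robot and the scene stay as the last step left them, time stands still between calls to the robot, and variables do not carry over. Pictures are saved under pics/ and viewed, and the job is handed in when it is done.

Besides the shell and the picture viewer there is one more tool, called after "Call:" in YAML: its name, and indented under it one key for each argument. drive_tool: Moves the arm, as the interface text tells. Shifts and turns lie within -1 to 1; 1 stands for 0.3 m of shift or 2 rad of turn. Its arguments: {"type":"object","properties":{"increments":{"type":"array"}},"required":["increments"]}

```bash
mkdir -p pics
python3 - <<'E'
from bench import *
import cv2
s=read_state();print(s)
for n in ["scene","side","wrist"]:
    c=calibration(n);print(n,c)
    cv2.imwrite(f"pics/{n}0.png",get_image(n)[:,:,::-1])
E
```

```text
{'clock': 0.0, 'joints': array([ 1.55458920e+00,  3.85562437e-01,  6.61448526e-03, -5.00761399e-04,
       -1.19400887e+00, -2.58585405e-01]), 'joint_vel': array([-0.0008706 , -0.00040744, -0.00062346, -0.00183334, -0.00239853,
       -0.0004689 ]), 'joint_efforts': array([-2.49475042e-04, -3.92285299e+01,  1.88401204e+01,  4.18619111e+00,
       -4.61751537e-03,  4.39745349e-06]), 'position': array([169.42890489, 601.00700071, 241.21331592]), 'ee_rot': array([ 9.90562711e-01, -1.37055806e-01, -1.00416226e-04,  1.10045898e-03]), 'contact_force': array([ 0.5795004 , -0.66764776,  0.19860746]), 'wrist_torque': array([ 0.02148279, -0.00752279,  0.05085754]), 'gripper_width': 85.57428277009606}
scene {'fovy': 54.26230327013582, 'cx': 256.96858358486617, 'cy': 193.03755489923367, 'R': array([[ 0.89310047, -0.44980869,  0.00660997],
       [-0.31722517, -0.64013662, -0.69970944],
       [ 0.31896667,  0.62281398, -0.71439696]]), 't': array([-421.99170089,   83.60104733, 1151.22442148])}
side {'fovy': 53.70807995823306, 'cx': 257.71999831846995, 'cy': 188.81377996006452, 'R': array([[ 0.94889808, -0.31514202, -0.01667147],
       [-0.17086455, -0.46862561, -0.86671526],
       [ 0.26532572,  0.82527301, -0.49852454]]), 't': array([-400.9179523 ,   72.82688038, 1075.77804661])}
wrist {'fovy': 61.15552304728755, 'cx': 253.55858045690067, 'cy': 190.5954142024652, 'R': array([[-0.27069966, -0.9626608 ,  0.00242286],
       [-0.92683769,  0.26130479,  0.269614  ],
       [-0.26017993,  0.07073882, -0.96296543]]), 't': array([624.07667613, -34.43829581, 378.3230711 ])}
```

View pics/scene0.png

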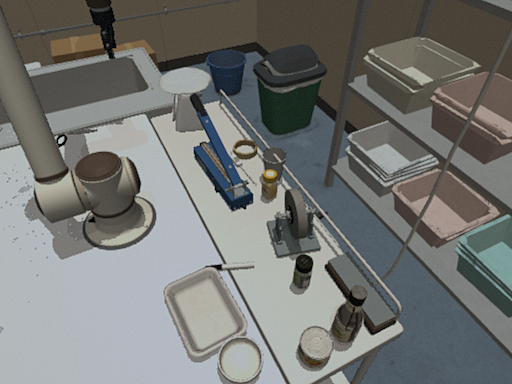

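View pics/side0.png

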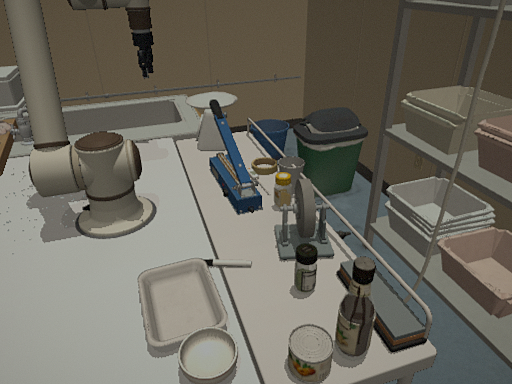

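View pics/wrist0.png

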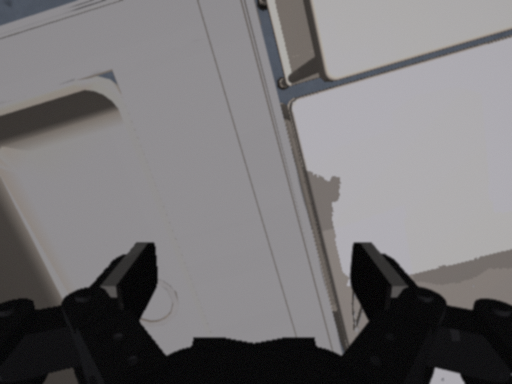

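```bash
cat > h.py <<'E'
import numpy as np, cv2
from bench import *
def f(c): return 192/np.tan(np.radians(c["fovy"]/2))
def proj(c,X):
    p=np.asarray(c["R"])@np.asarray(X,float)+c["t"]; return f(c)*p[0]/p[2]+c["cx"], f(c)*p[1]/p[2]+c["cy"]
def ray(c,u,v):
    R=np.asarray(c["R"]); o=-R.T@c["t"]; d=R.T@np.array([(u-c["cx"])/f(c),(v-c["cy"])/f(c),1]); return o,d/np.linalg.norm(d)
def onz(c,u,v,z):
    o,d=ray(c,u,v); return o+d*(z-o[2])/d[2]
def crop(img,u0,v0,w,h,k,name):
    cv2.imwrite(f"pics/{name}.png",cv2.resize(img[v0:v0+h,u0:u0+w,::-1],None,fx=k,fy=k,interpolation=cv2.INTER_CUBIC))
E
python3 - <<'E'
from h import *
a=cv2.imread("pics/scene0.png")[:,:,::-1];b=cv2.imread("pics/side0.png")[:,:,::-1]
crop(a,250,170,90,90,6,"sc1");crop(b,255,165,100,100,6,"sd1")
E
```

```text
(no output)
```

View pics/sc1.png

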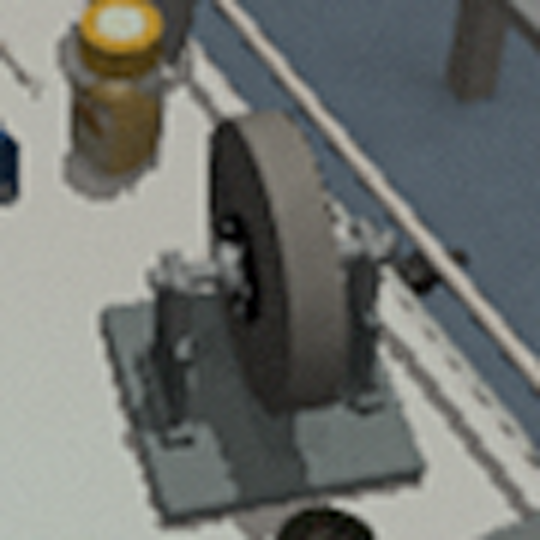

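View pics/sd1.png

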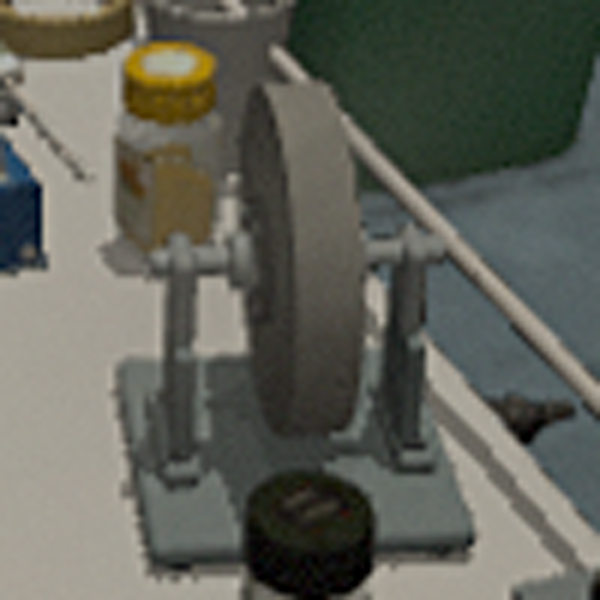

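Run:
```python
from h import *
cs=calibration("scene");cd=calibration("side")
for c,pts in ((cs,[(267,222),(277.5,255.5),(320.3,247.5)]),(cd,[(275,225),(280.8,257),(333,253.5)])):
    P=[onz(c,u,v,16) for u,v in pts]
    print(np.round(P,1)); print("centre",(P[0]+P[2])/2, np.linalg.norm(P[0]-P[1]),np.linalg.norm(P[1]-P[2]), np.degrees(np.arctan2(*(P[2]-P[1])[[1,0]])))
    # axle ends height 105
E=[((cs),(277,215.2),(315,211)),]
# axle ends: side (155,262)->(280.8,208.7), (440,245)->(328.3,205.8); scene (155,272)->(275.8,215.3),(390,240)->(315,210)
for c,p in ((cd,[(280.8,208.5),(328.5,206)]),(cs,[(275.8,215.5),(315,210)])):
    P=[onz(c,u,v,105) for u,v in p];print(np.round(P,1),np.linalg.norm(P[0]-P[1]),(P[0]+P[1])/2,np.degrees(np.arctan2(*(P[1]-P[0])[[1,0]])))
# jars, etc.
for n,c,u,v,z in (("yellow",cs,270,175,100),("yellow",cd,284,177,100),("black",cs,304,261,106),("black",cd,306,249,106)): print(n,onz(c,u,v,z))
```

```text
[[ 395.7 -219.4   16. ]
 [ 365.3 -339.9   16. ]
 [ 487.4 -370.2   16. ]]
centre [ 441.59027798 -294.78679234   16.        ] 124.34282141031072 125.85710902245951 -13.91503423480888
[[ 397.1 -220.8   16. ]
 [ 364.7 -344.8   16. ]
 [ 484.3 -373.9   16. ]]
centre [ 440.69725695 -297.33323185   16.        ] 128.21881252789237 123.1021845618135 -13.670283150440612
[[ 388.9 -279.8  105. ]
 [ 499.4 -308.1  105. ]] 114.08359032377315 [ 444.140571 -293.942076  105.      ] -14.350638406144109
[[ 391.4 -274.6  105. ]
 [ 499.1 -305.4  105. ]] 112.0780665173523 [ 445.26504208 -290.01566364  105.        ] -15.976542339655145
yellow [ 456.91502041 -118.52633719  100.        ]
yellow [ 458.12892904 -127.27973354  100.        ]
black [ 381.83472538 -436.67289023  106.        ]
black [ 381.25260093 -437.94974016  106.        ]
```

Call:
drive_tool:
  increments:
    - [1,[0,0,-0.04],0.0859]
    - [1,[0,0,-0.04],0.0859]
    - [1,[0,0,-0.04],0.0859]
    - [1,[0,0,-0.04],0.0859]
    - [1,[0,0,-0.04],0.0859]
    - [1,[0,0,-0.04],0.0859]
    - [1,[0,0,-0.04],0.0859]
    - [1,[0,0,-0.04],0.0859]
    - [1,[0,0,0],0.0859]

```text
clock: 1.27
position: [169.6, 601.8, 339.2]
ee_rot: [-0.611, 0.792, 0.001, 0.001]
contact_force: [1.3, -0.4, -0.3]
gripper_width: 85.1
```

Call:
drive_tool:
  increments:
    - [1,[0.12,-0.138,0],0]
    - [1,[0.12,-0.138,0],0]
    - [1,[0.12,-0.138,0],0]
    - [1,[0.12,-0.138,0],0]
    - [1,[0.12,-0.138,0],0]
    - [1,[0.12,-0.138,0],0]
    - [1,[0.12,-0.138,0],0]
    - [1,[0.12,-0.138,0],0]
    - [1,[0.12,-0.138,0],0]
    - [1,[0.12,-0.138,0],0]
    - [1,[0,0,0],0]

```text
clock: 2.65
position: [482.7, 147.4, 337.7]
ee_rot: [-0.611, 0.792, -0.0, -0.001]
contact_force: [-0.0, 1.2, 0.4]
gripper_width: 85.4
```

Call:
drive_tool:
  increments:
    - [1,[0.183,-0.03,0],0]
    - [1,[0.183,-0.03,0],0]
    - [1,[0.183,-0.03,0],0]
    - [1,[0.183,-0.03,0],0]
    - [1,[0.183,-0.03,0],0]
    - [1,[0.183,-0.03,0],0]
    - [1,[0.183,-0.03,0],0]
    - [1,[0.183,-0.03,0],0]
    - [1,[0,0,0],0]

```text
clock: 3.78
position: [442.0, -295.2, 337.3]
ee_rot: [-0.612, 0.791, 0.001, -0.001]
contact_force: [-0.2, 0.5, -0.4]
gripper_width: 85.5
```

Run:
```python
from h import *
s=read_state();print(s["position"],s["ee_rot"],s["contact_force"])
c=calibration("wrist")
im=get_image("wrist");crop(im,0,0,512,384,1.5,"w1")
print(proj(c,[443,-295,175]),proj(c,[443,-295,105]),-c["R"].T@c["t"])
```

```text
[ 441.99867914 -295.22319942  337.29023504] [-6.11598100e-01  7.91168088e-01  7.43392988e-04 -5.17739351e-04] [-0.20671155  0.50022917 -0.4262277 ]
(np.float64(252.35123317621034), np.float64(176.57536631409252)) (np.float64(252.49249281214173), np.float64(162.46492984671195)) [ 425.04757244 -361.27341999  468.0264923 ]
```

View pics/w1.png

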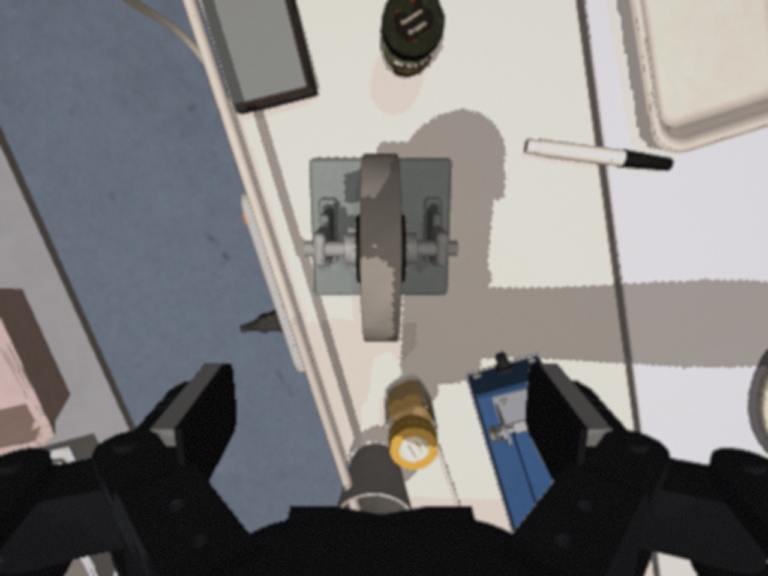

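Run:
```python
from h import *
c=calibration("wrist")
A=onz(c,304.5/1.5,248/1.5,105);B=onz(c,457/1.5,247/1.5,105)
print(A,B,(A+B)/2,np.linalg.norm(A-B),np.degrees(np.arctan2(A[1]-B[1],A[0]-B[0])))
print(onz(c,380/1.5,248/1.5,105), onz(c,380.5/1.5,225/1.5,175))
im=cv2.imread("pics/w1.png"); cv2.imwrite("pics/w1c.png",cv2.resize(im[130:360,290:480],None,fx=2.6,fy=2.6,interpolation=cv2.INTER_CUBIC))
```

```text
[ 498.60042612 -304.25885367  105.        ] [ 386.57828555 -276.20783661  105.        ] [ 442.58935584 -290.23334514  105.        ] 115.48081890736229 -14.058135550332521
[ 443.22837803 -290.00053526  105.        ] [ 435.97217857 -317.06239623  175.        ]
```

View pics/w1c.png

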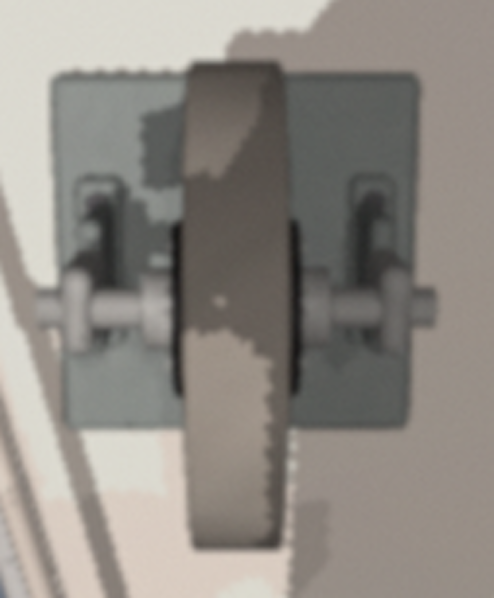

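Call:
drive_tool:
  increments:
    - [1,[-0.0943,0,0.1],0]
    - [1,[-0.0943,0,0.1],0]
    - [1,[0,0,0.162],0]
    - [1,[0,0,0.162],0]
    - [1,[0,0,0.1],0]
    - [1,[0,0,0.062],0]
    - [0.3,[0,0,0],0]
    - [0.3,[0,0,0],0]

```text
clock: 4.82
position: [457.5, -237.6, 133.6]
ee_rot: [-0.614, 0.789, -0.001, 0.001]
contact_force: [1.1, -0.6, 0.6]
gripper_width: 55.7
```

Run:
```python
from h import *
im=get_image("wrist");crop(im,0,0,512,384,1.5,"w2")
```

```text
(no output)
```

View pics/w2.png

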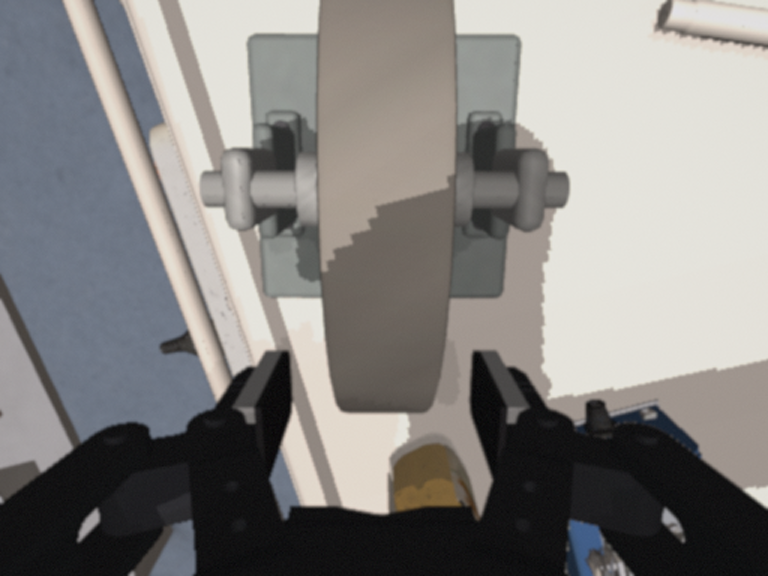

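Call:
drive_tool:
  increments:
    - [-1,[0,0,0],0]
    - [-1,[0,0,0],0]
    - [-1,[0,0,0],0]
    - [-1,[0,0,0],0]

```text
clock: 5.38
position: [456.5, -238.1, 133.4]
ee_rot: [-0.613, 0.79, -0.0, 0.0]
contact_force: [-2.8, 3.7, 6.5]
gripper_width: 24.7
```

Run:
```python
import numpy as np
r=63/300
def arc(a,b,n):
    p=np.radians(np.linspace(a,b,n+1))
    print([[-1,[round(r*(np.sin(p[i+1])-np.sin(p[i])),4),0,round(-r*(np.cos(p[i+1])-np.cos(p[i])),4)],0] for i in range(n)])
arc(-57,60,15)
```

```text
[[-1, [np.float64(0.0172), 0, np.float64(-0.0228)], 0], [-1, [np.float64(0.0201), 0, np.float64(-0.0203)], 0], [-1, [np.float64(0.0227), 0, np.float64(-0.0174)], 0], [-1, [np.float64(0.0248), 0, np.float64(-0.0142)], 0], [-1, [np.float64(0.0265), 0, np.float64(-0.0107)], 0], [-1, [np.float64(0.0277), 0, np.float64(-0.007)], 0], [-1, [np.float64(0.0284), 0, np.float64(-0.0031)], 0], [-1, [np.float64(0.0286), 0, np.float64(0.0007)], 0], [-1, [np.float64(0.0282), 0, np.float64(0.0046)], 0], [-1, [np.float64(0.0273), 0, np.float64(0.0084)], 0], [-1, [np.float64(0.0259), 0, np.float64(0.012)], 0], [-1, [np.float64(0.024), 0, np.float64(0.0154)], 0], [-1, [np.float64(0.0217), 0, np.float64(0.0186)], 0], [-1, [np.float64(0.019), 0, np.float64(0.0213)], 0], [-1, [np.float64(0.0159), 0, np.float64(0.0237)], 0]]
```

Call:
drive_tool:
  increments:
    - [-1,[0.0172,0,-0.0228],0]
    - [-1,[0.0201,0,-0.0203],0]
    - [-1,[0.0227,0,-0.0174],0]
    - [-1,[0.0248,0,-0.0142],0]
    - [-1,[0.0265,0,-0.0107],0]
    - [-1,[0.0277,0,-0.007],0]
    - [-1,[0.0284,0,-0.0031],0]

```text
clock: 6.25
position: [444.5, -284.9, 160.5]
ee_rot: [-0.613, 0.79, 0.001, 0.002]
contact_force: [2.3, 9.7, -0.4]
gripper_width: 24.9
```

Call:
drive_tool:
  increments:
    - [-1,[0.0286,0,0.0007],0]
    - [-1,[0.0282,0,0.0046],0]
    - [-1,[0.0273,0,0.0084],0]
    - [-1,[0.0259,0,0.012],0]

```text
clock: 6.75
position: [436.1, -318.0, 154.8]
ee_rot: [-0.613, 0.79, 0.0, 0.001]
contact_force: [-2.1, 7.3, 9.5]
gripper_width: 24.9
```

Call:
drive_tool:
  increments:
    - [-1,[0.024,0,0.0154],0]
    - [-1,[0.0217,0,0.0186],0]
    - [-1,[0.019,0,0.0213],0]
    - [-1,[0.0159,0,0.0237],0]
    - [-1,[0,0,0],0]

```text
clock: 7.38
position: [429.4, -344.1, 132.2]
ee_rot: [-0.613, 0.79, -0.001, -0.001]
contact_force: [-5.7, -3.4, 10.2]
gripper_width: 25.0
```

Run:
```python
from h import *
im=get_image("wrist");crop(im,0,0,512,384,1.5,"w3")
im=get_image("side");crop(im,255,165,100,100,6,"sd3")
```

```text
(no output)
```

View pics/w3.png

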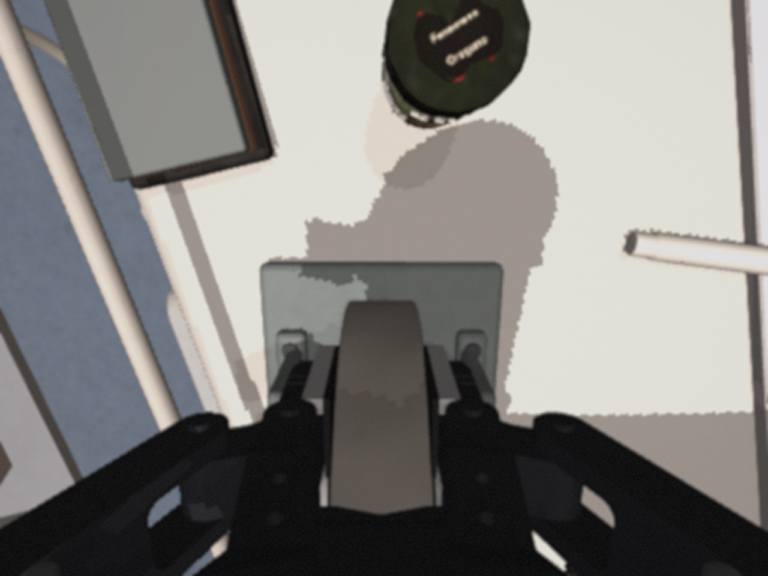

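View pics/sd3.png

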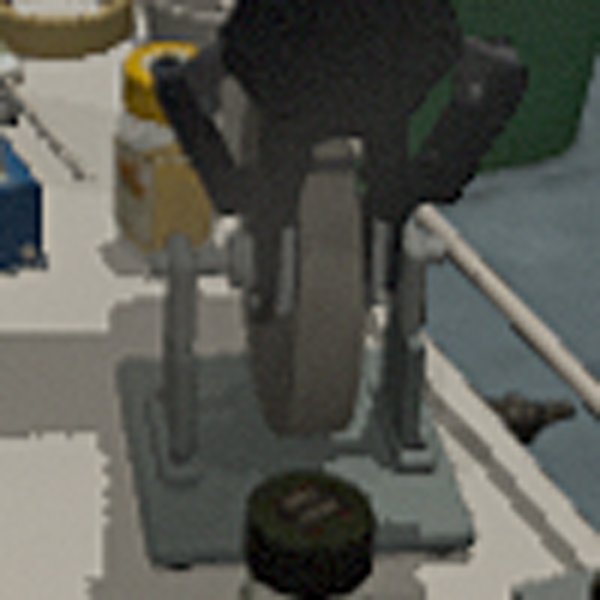

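Call:
drive_tool:
  increments:
    - [1,[0,0,0],0]
    - [1,[0,0,0],0]
    - [1,[0,0,-0.05],0]
    - [1,[-0.09,0,-0.2],0]
    - [1,[-0.09,0,-0.2],0]
    - [1,[0,0,-0.2],0]

```text
clock: 8.22
position: [442.8, -291.2, 321.6]
ee_rot: [-0.614, 0.789, -0.0, 0.0]
contact_force: [1.3, -1.3, -0.3]
gripper_width: 85.2
```

Run:
```python
from h import *
im=get_image("wrist");crop(im,150,70,210,180,3,"w4")
im=get_image("side");crop(im,255,165,100,100,6,"sd4")
```

```text
(no output)
```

View pics/w4.png

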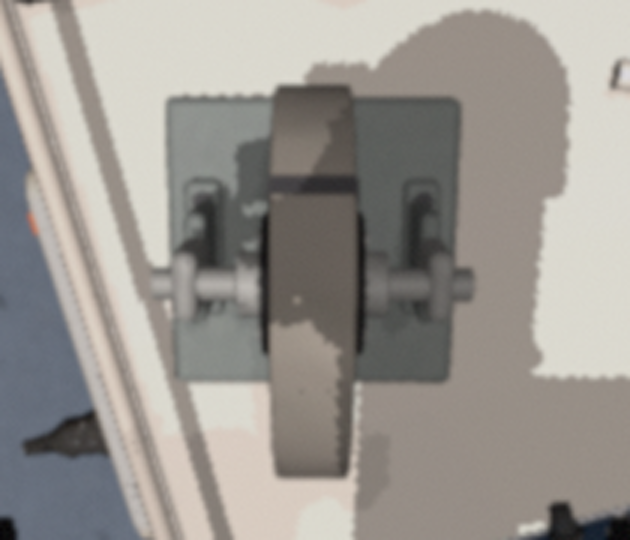

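View pics/sd4.png

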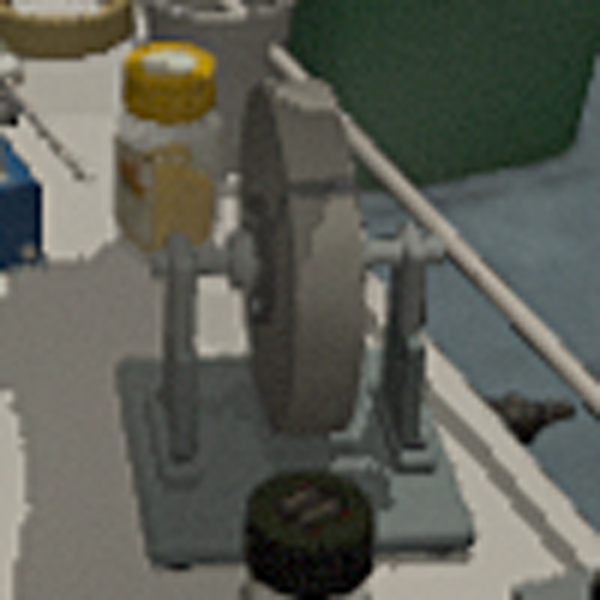

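Call:
drive_tool:
  increments:
    - [1,[0,0,0],0]
    - [1,[0,0,0],0]
    - [1,[0,0,0],0]
    - [1,[0,0,0],0]
    - [1,[0,0,0],0]

```text
clock: 8.95
position: [442.6, -292.7, 318.4]
ee_rot: [-0.613, 0.79, 0.0, -0.0]
contact_force: [0.3, 0.3, 0.1]
gripper_width: 85.6
```

```bash
cat >> h.py <<'E'
C=np.array([443,-291.5,105.]); a=np.radians(-104.3)
ex=np.array([np.cos(a),np.sin(a),0]); n=np.array([ex[1],-ex[0],0])
def pix2phi(c,u,v):
    o,d=ray(c,u,v); X=o+d*(n@(C-o))/(n@d); q=X-C
    return np.degrees(np.arctan2(q@ex,q[2])), np.hypot(q@ex,q[2])
def line(name="wrist",save=None,dump=False):
    c=calibration(name); im=get_image(name); g=cv2.cvtColor(im,cv2.COLOR_RGB2GRAY).astype(float)
    us=[];ph=np.arange(-88,88.1,0.5);pr=[]
    for p in ph:
        r=np.radians(p); X0=C+70*(np.sin(r)*ex+np.cos(r)*np.array([0,0,1]))
        # visible only where the surface faces the camera
        o=-np.asarray(c["R"]).T@c["t"]
        if (o-X0)@(X0-C)<=0.12*70*np.linalg.norm(o-X0): pr.append(np.nan);continue
        vals=[]
        for k in (-7,-3.5,0,3.5,7):
            u,v=proj(c,X0+k*n)
            vals.append(cv2.getRectSubPix(g.astype(np.float32),(1,1),(u,v))[0,0] if 0<u<511 and 0<v<383 else np.nan)
        pr.append(np.mean(vals))
    pr=np.array(pr)
    from scipy.ndimage import median_filter
    ok=~np.isnan(pr); bg=median_filter(pr[ok],41); d=bg-pr[ok]
    i=np.argsort(d)[::-1][:12]
    w=d>0.5*d.max()
    print(name,"max dip %.1f at %.1f; centroid %.1f"%(d.max(),ph[ok][d.argmax()],(ph[ok][w]*d[w]).sum()/d[w].sum()), "spread",ph[ok][w].min(),ph[ok][w].max(),"vis",ph[ok].min(),ph[ok].max())
    if save: crop(im,0,0,512,384,1.5,save)
    return im,c
E
python3 - <<'E'
from h import *
line("wrist","w5")
c=calibration("wrist")
print([pix2phi(c,150+314/3,70+v/3) for v in (87,185,477)])
E
```

```text
wrist max dip 43.5 at 36.5; centroid 36.8 spread 34.5 39.0 vis -60.0 83.0
[(np.float64(11.145710169583618), np.float64(359.11699212959235)), (np.float64(11.271188268689148), np.float64(359.0312696486648)), (np.float64(11.640773307361151), np.float64(358.78901208621375))]
```

View pics/w5.png

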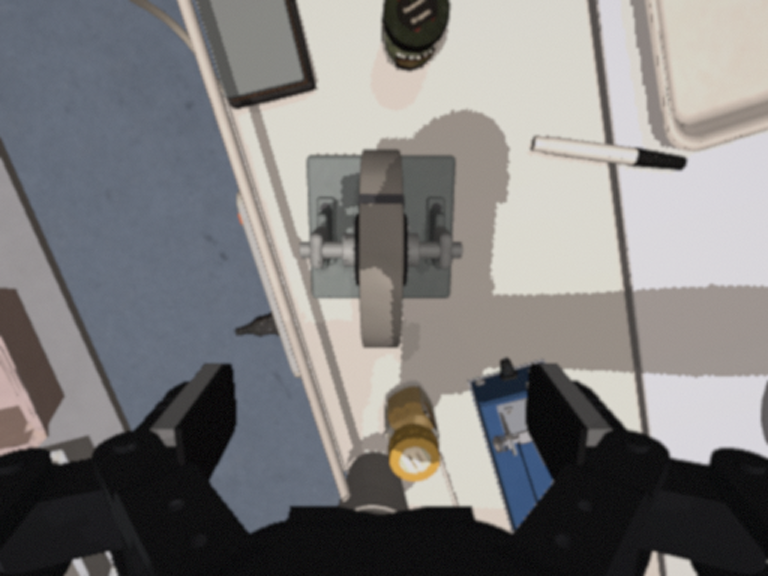

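Run:
```python
from h import *
line("wrist");line("side")
c=calibration("wrist");print(read_state()["position"])
```

```text
wrist max dip 43.7 at 37.0; centroid 37.0 spread 35.0 39.0 vis -60.0 83.0
side max dip 29.8 at 38.0; centroid 38.0 spread 36.0 40.0 vis -21.5 88.0
[ 442.65729714 -292.65920065  318.65276849]
```

Call:
drive_tool:
  increments:
    - [0.6,[-0.093,0,0.1],0]
    - [0.6,[-0.093,0,0.1],0]
    - [0.6,[0,0,0.162],0]
    - [0.6,[0,0,0.162],0]
    - [0.6,[0,0,0.11],0]
    - [0.3,[0,0,0],0]
    - [-1,[0,0,0],0]
    - [-1,[0,0,0],0]
    - [-1,[0,0,0],0]
    - [-1,[0,0,0],0]

```text
clock: 10.35
position: [456.4, -238.5, 130.4]
ee_rot: [-0.613, 0.79, -0.0, 0.0]
contact_force: [-3.3, 2.8, 5.5]
gripper_width: 25.1
```

Run:
```python
import numpy as np
r=63/300
def arc(a,b,n):
    p=np.radians(np.linspace(a,b,n+1))
    print([[-1,[float(round(r*(np.sin(p[i+1])-np.sin(p[i])),4)),0,float(round(-r*(np.cos(p[i+1])-np.cos(p[i])),4))],0] for i in range(n)])
arc(-60,63,16)
```

```text
[[-1, [0.0157, 0, -0.0234], 0], [-1, [0.0187, 0, -0.0211], 0], [-1, [0.0213, 0, -0.0184], 0], [-1, [0.0236, 0, -0.0154], 0], [-1, [0.0254, 0, -0.0121], 0], [-1, [0.0268, 0, -0.0086], 0], [-1, [0.0277, 0, -0.0049], 0], [-1, [0.0281, 0, -0.0012], 0], [-1, [0.028, 0, 0.0026], 0], [-1, [0.0274, 0, 0.0063], 0], [-1, [0.0263, 0, 0.01], 0], [-1, [0.0248, 0, 0.0134], 0], [-1, [0.0228, 0, 0.0166], 0], [-1, [0.0203, 0, 0.0195], 0], [-1, [0.0175, 0, 0.022], 0], [-1, [0.0144, 0, 0.0242], 0]]
```

Call:
drive_tool:
  increments:
    - [-1,[0.0157,0,-0.0234],0]
    - [-1,[0.0187,0,-0.0211],0]
    - [-1,[0.0213,0,-0.0184],0]
    - [-1,[0.0236,0,-0.0154],0]
    - [-1,[0.0254,0,-0.0121],0]
    - [-1,[0.0268,0,-0.0086],0]
    - [-1,[0.0277,0,-0.0049],0]
    - [-1,[0.0281,0,-0.0012],0]

```text
clock: 11.35
position: [442.9, -290.8, 159.8]
ee_rot: [-0.613, 0.79, 0.001, 0.002]
contact_force: [3.4, 11.1, -4.1]
gripper_width: 24.8
```

```bash
sed -i 's/np.arange(-88,88.1,0.5)/np.arange(-88,150.1,0.5)/' h.py
python3 - <<'E'
from h import *
im,c=line("side");crop(im,255,165,100,100,6,"sd6")
E
```

```text
side max dip 33.0 at 90.5; centroid 90.0 spread 88.0 92.0 vis -21.5 135.5
```

Call:
drive_tool:
  increments:
    - [-1,[0.028,0,0.0026],0]
    - [-1,[0.0274,0,0.0063],0]
    - [-1,[0.0263,0,0.01],0]
    - [-1,[0.0248,0,0.0134],0]
    - [-1,[0.0228,0,0.0166],0]
    - [-1,[0.0203,0,0.0195],0]
    - [-1,[0.0175,0,0.022],0]
    - [-1,[0.0144,0,0.0242],0]
    - [-1,[0,0,0],0]

```text
clock: 12.52
position: [428.7, -346.8, 129.0]
ee_rot: [-0.613, 0.79, -0.001, -0.0]
contact_force: [-5.4, 1.8, 10.6]
gripper_width: 25.1
```

Run:
```python
from h import *
im,c=line("side");crop(im,255,165,100,100,6,"sd7")
```

```text
side max dip 2.2 at 59.0; centroid 41.8 spread -21.5 60.0 vis -21.5 135.5
```

View pics/sd6.png

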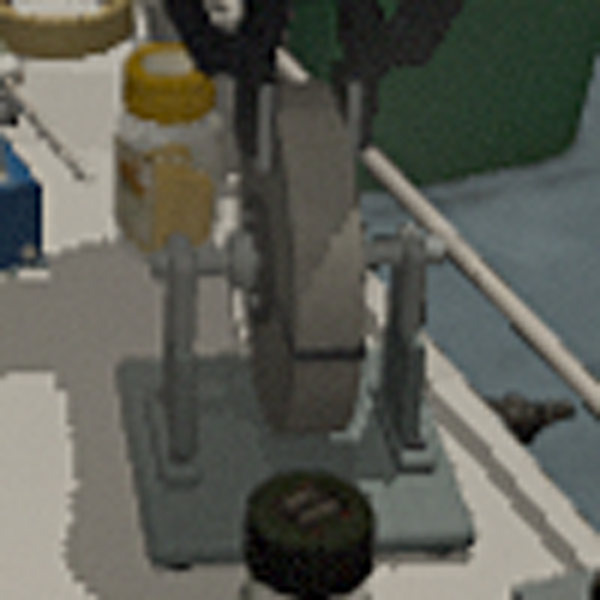

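View pics/sd7.png

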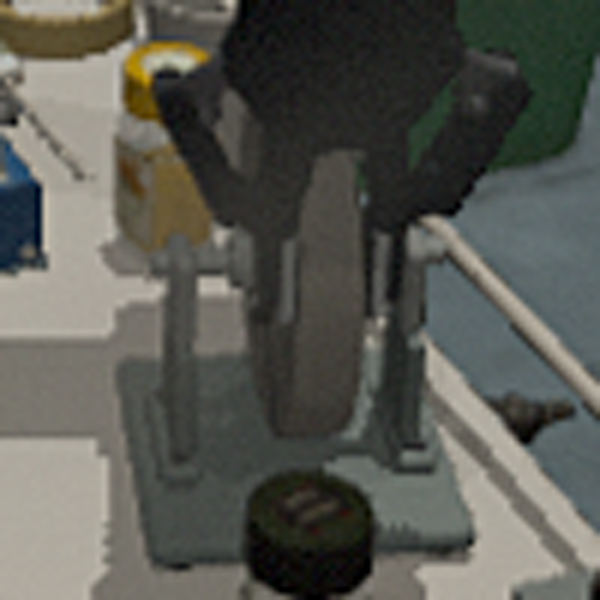

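Call:
drive_tool:
  increments:
    - [1,[0,0,0],0]
    - [1,[0,0,0],0]
    - [1,[0,0,-0.05],0]
    - [1,[-0.09,0,-0.2],0]
    - [1,[-0.09,0,-0.2],0]
    - [1,[0,0,-0.2],0]
    - [1,[0,0,0],0]

```text
clock: 13.45
position: [444.1, -297.0, 321.9]
ee_rot: [-0.614, 0.789, -0.006, 0.003]
contact_force: [-0.1, -0.2, -0.1]
gripper_width: 85.6
```

Run:
```python
from h import *
im,c=line("side");crop(im,255,165,100,100,6,"sd8")
```

```text
side max dip 3.8 at 10.5; centroid 71.7 spread 10.0 135.5 vis -21.5 135.5
```

Call:
drive_tool:
  increments:
    - [1,[0,0,0],0]
    - [1,[0,0,0],0]
    - [1,[0,0,0],0]
    - [1,[0,0,0],0]
    - [1,[0,0,0],0]
    - [1,[0,0,0],0]

```text
clock: 14.25
position: [441.8, -296.1, 314.6]
ee_rot: [-0.613, 0.79, 0.0, -0.0]
contact_force: [-0.1, 0.1, 0.5]
gripper_width: 85.3
```

Run:
```python
from h import *
im,c=line("side");crop(im,255,165,100,100,6,"sd9");line("wrist")
im,c=line("scene");crop(im,250,170,90,90,6,"sc9")
```

```text
side max dip 5.0 at 10.5; centroid 10.5 spread 9.5 11.5 vis -21.5 135.5
wrist max dip 11.5 at 76.0; centroid 17.6 spread -51.5 77.5 vis -59.5 83.5
scene max dip 8.4 at 7.0; centroid 51.9 spread 6.0 106.5 vis -39.0 118.5
```

View pics/sd9.png

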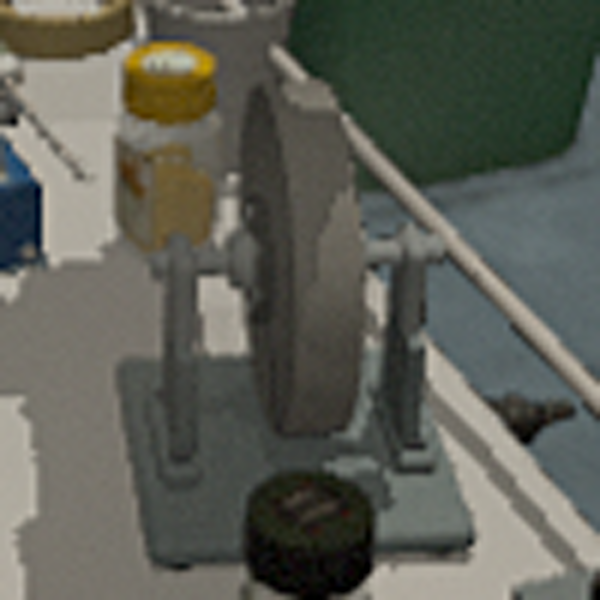

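```bash
cat > arc.py <<'E'
import numpy as np,sys
r=63/300
a,b,n=float(sys.argv[1]),float(sys.argv[2]),int(sys.argv[3])
p=np.radians(np.linspace(a,b,n+1))
print([[-1,[float(round(r*(np.sin(p[i+1])-np.sin(p[i])),4)),0,float(round(-r*(np.cos(p[i+1])-np.cos(p[i])),4))],0] for i in range(n)])
E
python3 arc.py -25 20 6
```

```text
[[-1, [0.0256, 0, -0.01], 0], [-1, [0.0267, 0, -0.0065], 0], [-1, [0.0273, 0, -0.003], 0], [-1, [0.0275, 0, 0.0006], 0], [-1, [0.0271, 0, 0.0042], 0], [-1, [0.0264, 0, 0.0077], 0]]
```

Call:
drive_tool:
  increments:
    - [0.6,[-0.0525,0,0.15],0]
    - [0.6,[-0.0525,0,0.15],0]
    - [0.6,[0,0,0.15],0]
    - [0.6,[0,0,0.085],0]
    - [0.3,[0,0,0],0]
    - [-1,[0,0,0],0]
    - [-1,[0,0,0],0]
    - [-1,[0,0,0],0]
    - [-1,[0,0,0],0]

```text
clock: 15.52
position: [449.5, -265.6, 156.0]
ee_rot: [-0.613, 0.79, -0.0, 0.0]
contact_force: [-2.5, 3.1, 6.1]
gripper_width: 24.8
```

Call:
drive_tool:
  increments:
    - [-1,[0.0256,0,-0.01],0]
    - [-1,[0.0267,0,-0.0065],0]
    - [-1,[0.0273,0,-0.003],0]
    - [-1,[0.0275,0,0.0006],0]
    - [-1,[0.0271,0,0.0042],0]
    - [-1,[0.0264,0,0.0077],0]
    - [-1,[0,0,0],0]

```text
clock: 16.4
position: [437.9, -310.7, 157.7]
ee_rot: [-0.613, 0.79, 0.0, 0.002]
contact_force: [-1.2, 9.2, 5.9]
gripper_width: 24.9
```

```bash
python3 arc.py 20 40 3; python3 arc.py 40 -30 10
```

```text
[[-1, [0.0224, 0, 0.0097], 0], [-1, [0.0211, 0, 0.0122], 0], [-1, [0.0196, 0, 0.0146], 0]]
[[-1, [-0.0206, 0, -0.0153], 0], [-1, [-0.0223, 0, -0.0126], 0], [-1, [-0.0237, 0, -0.0098], 0], [-1, [-0.0247, 0, -0.0069], 0], [-1, [-0.0254, 0, -0.0038], 0], [-1, [-0.0256, 0, -0.0007], 0], [-1, [-0.0255, 0, 0.0025], 0], [-1, [-0.025, 0, 0.0055], 0], [-1, [-0.0242, 0, 0.0086], 0], [-1, [-0.0229, 0, 0.0114], 0]]
```

Call:
drive_tool:
  increments:
    - [0.6,[0,0,0],0]
    - [0.6,[0,0,0],0]
    - [0.6,[0,0,0],0]
    - [0.6,[0,0,0],0]
    - [0.6,[0,0,0],0]
    - [0.6,[0,0,0],0]
    - [0.6,[0,0,0],0]
    - [0.6,[0,0,0],0]
    - [0.6,[0,0,0],0]
    - [0.6,[0,0,0],0]
    - [0.6,[0,0,0],0]
    - [0.6,[0,0,0],0]
    - [0.6,[0,0,0],0]
    - [0.6,[0,0,0],0]

```text
clock: 18.15
position: [437.7, -312.2, 156.3]
ee_rot: [-0.613, 0.79, -0.0, 0.0]
contact_force: [-0.2, 0.4, 0.4]
gripper_width: 68.4
```

Run:
```python
from h import *
im,c=line("side");crop(im,255,165,100,100,6,"sd10")
im=get_image("wrist");crop(im,0,0,512,384,1.5,"w10")
```

```text
side max dip 5.7 at -9.0; centroid 10.7 spread -10.0 135.5 vis -21.5 135.5
```

View pics/sd10.png

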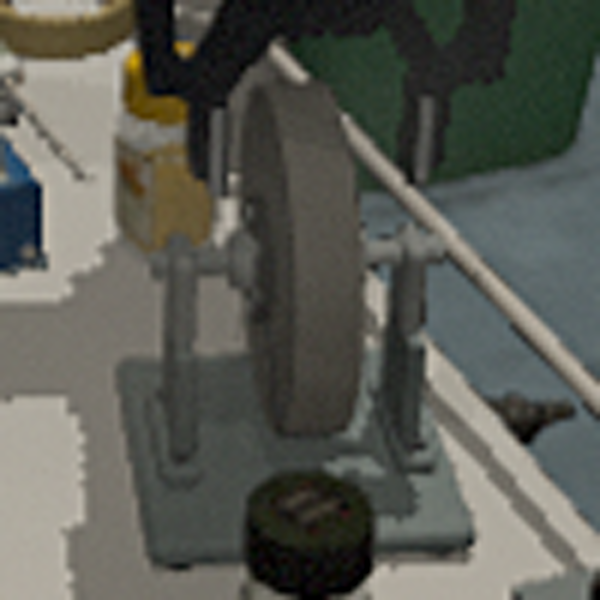

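View pics/w10.png

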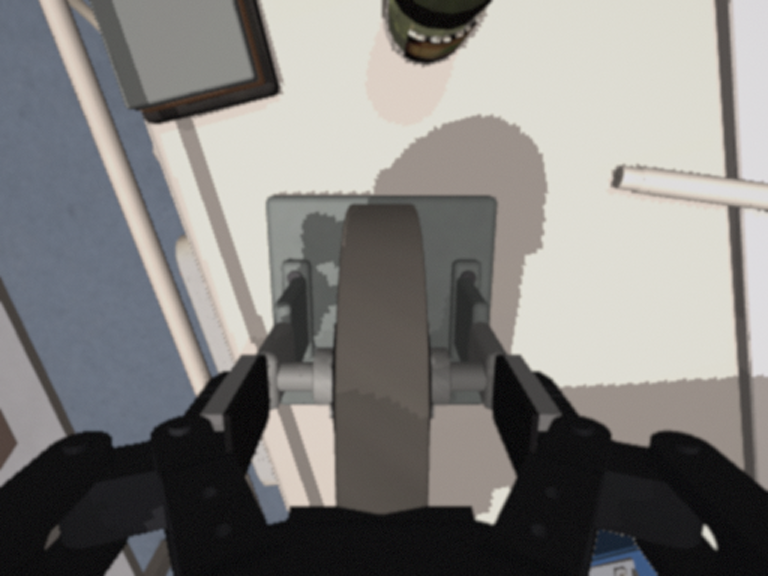

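Call:
drive_tool:
  increments:
    - [0.6,[0.0224,0,0.0097],0]
    - [0.6,[0.0211,0,0.0122],0]
    - [0.6,[0.0196,0,0.0146],0]
    - [0.3,[0,0,0],0]
    - [-1,[0,0,0],0]
    - [-1,[0,0,0],0]
    - [-1,[0,0,0],0]
    - [-1,[0,0,0],0]

```text
clock: 19.25
position: [432.8, -330.5, 145.7]
ee_rot: [-0.613, 0.79, -0.0, -0.0]
contact_force: [-2.1, 0.3, 2.7]
gripper_width: 25.1
```

Call:
drive_tool:
  increments:
    - [-1,[-0.0206,0,-0.0153],0]
    - [-1,[-0.0223,0,-0.0126],0]
    - [-1,[-0.0237,0,-0.0098],0]
    - [-1,[-0.0247,0,-0.0069],0]
    - [-1,[0,0,0],0]
    - [-1,[0,0,0],0]

```text
clock: 20.0
position: [439.4, -304.8, 157.8]
ee_rot: [-0.614, 0.79, -0.0, -0.001]
contact_force: [-0.9, -6.0, -5.0]
gripper_width: 24.5
```

Run:
```python
from h import *
im,c=line("side");crop(im,255,165,100,100,6,"sd11")
p=read_state()["position"]-C; print(p@ex,p[2],np.degrees(np.arctan2(p@ex,p[2]+8)))
```

```text
side max dip 18.2 at 115.0; centroid 103.7 spread -9.5 117.5 vis -21.5 135.5
13.813487086602631 52.839841846009534 12.79195270874817
```

View pics/sd11.png

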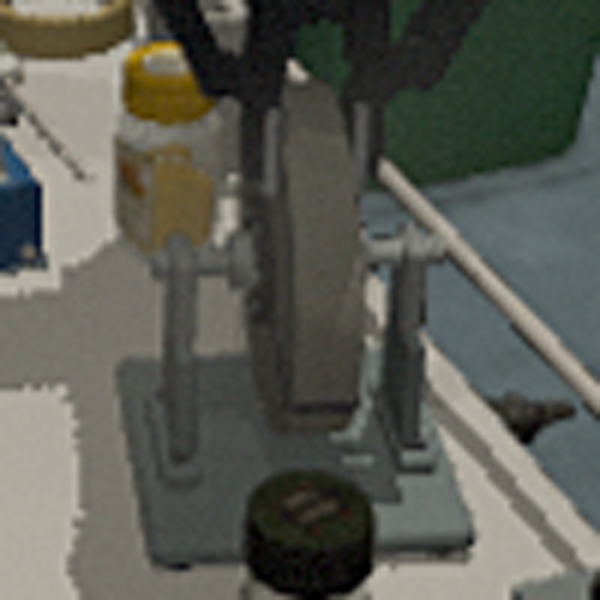

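Call:
drive_tool:
  increments:
    - [-1,[-0.0254,0,-0.0038],0]
    - [-1,[-0.0256,0,-0.0007],0]
    - [-1,[-0.0255,0,0.0025],0]
    - [-1,[-0.025,0,0.0055],0]
    - [-1,[0,0,0],0]
    - [-1,[0,0,0],0]

```text
clock: 20.8
position: [446.7, -276.1, 157.9]
ee_rot: [-0.614, 0.79, -0.001, -0.001]
contact_force: [-2.5, -7.6, -0.1]
gripper_width: 24.8
```

Run:
```python
from h import *
im,c=line("side");crop(im,255,165,100,100,6,"sd12");line("scene")
p=read_state()["position"]-C; print(p@ex,p[2],np.degrees(np.arctan2(p@ex,p[2]+8)))
```

```text
side max dip 28.9 at 88.5; centroid 89.0 spread 87.0 91.0 vis -21.5 135.5
scene max dip 19.6 at 87.0; centroid 87.4 spread 85.0 90.0 vis -39.0 118.5
-15.85297691920164 52.86224867426989 -14.59960205486626
```

Run:
```python
from h import *
im,c=line("side");crop(im,0,0,512,384,1.5,"final");s=read_state();print(s["joint_vel"],s["gripper_width"])
job_done()
```

```text
side max dip 28.5 at 88.5; centroid 89.0 spread 87.0 91.0 vis -21.5 135.5
[ 0.00102418 -0.00102731 -0.00043846 -0.00146349  0.00236389  0.00023062] 24.912983500268815
the job is handed in; nothing more can be done
```

View pics/final.png

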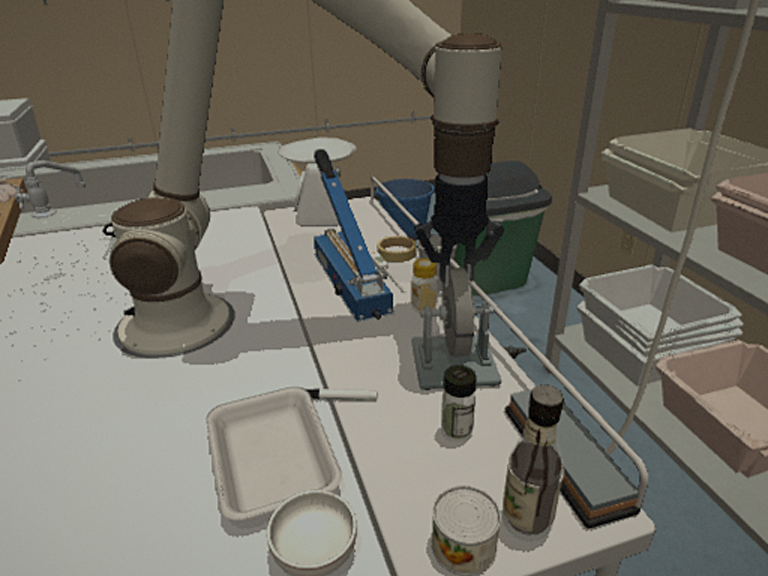

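I turned the wheel until it had sunk once from each side, then brought the half-way point straight down. I handed the job in at about 21 s with the fingers still pinching the rim.

- **Resting places:** Angles are of the index line, measured from the top. The first rest was at 37–38°, with the wrist and side cameras agreeing. The second was at about 139° (± 3°). It lay too low for the side camera to see, so I worked it out from how far the arm turned the wheel back. The two are about 101° apart, so the wheel stops about 51° short of the bottom, inside the stated 40–56°. Half-way is about 88–89°.
- **Unplanned step:** My first turn to the second side left the line out of the side camera's view, and I could not tell whether it had sunk. I turned it about 45° further and let it sink again.
- **Last checks:** With the wheel held, the line read 88.5–89° in the side camera and 87.4° in the scene camera. The arm was still and the fingers were 25 mm apart on the rim. The grasp point was about 63 mm from the wheel's middle.
- **Not measured:** I did not read the finger force on the wheel directly. I checked the jars and other things on the table only by eye; none looked shifted in the last picture.

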